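Move the plug-in relays to the new relay strip

ROBOT

A 6-joint arm with a two-finger parallel gripper is mounted at the origin on a cart in front of the work surface, level with it; the furniture and walls round the work are solid. World frame = base frame: x ahead of the robot, y to its left, z up, the work surface at z = 0. Lengths are in mm, angles in rad, forces in N, time in s.
With the tool pointing down it reaches from about 400 to 925 mm from the base axis. Payload 12.5 kg.
Tool frame: the origin (TCP) lies midway between the tips of the shut fingers; the grasp point (between the pads) lies 19 mm behind it; z points along the fingers, y is the line along which they close (so a half turn about z gives the same grasp; the last joint's range is limited). The gripper opens to 95 mm and grips with 3 to 60 N. Pads are 20 mm wide; open, the fingers measure 119 mm over their backs; the gripper's body (75 mm by 180 mm) begins 59 mm behind the grasp point.
Start: joints at [-1.4, 0.491, 1.559, -0, 1.092, -0.106], TCP at [170.822, -601.221, 214.661] pointing down, gripper open.
Joint ranges: [-3.1, 3.1], [-0.84, 2.19], [0.05, 2.79], [-1.13, 4.28], [0.06, 2.93], [-2.69, 2.69]. Speed limits (rad/s): [2.22, 2.22, 2.79, 3.14, 3.14, 3.14].

INTERFACE

Orientations are given as [roll, pitch, yaw] about the fixed x, y, z axes, in that order (R = Rz(yaw) Ry(pitch) Rx(roll)).
In Python, from cell import env gives the robot as it stands.
- The arm moves only by the tool arm_command, never from a script. Its argument "targets" is a list of rows, each a list of 5 numbers: the shift along the tool's x, y, z in mm, then the turn about the tool's z in degrees, then the opening, from 0 (shut) to 1 (fully open). In form: [[tx, ty, tz, roll, fingers], ...]. A call has 1 to 5 rows; each row is the pose to reach, as a shift and turn from the pose commanded when the call began, along the tool's axes at that moment; what a row does not reach only later rows make up. A row lasts 1/10 s, in which the tool goes at most 50 mm and 8.59 degrees, less where a joint would pass 70% of its speed; a pose out of reach is approached as far as the arm can. A call with a gripper value outside its range is refused whole. The fingers move at their own pace and stop on an object; the grip force is fixed at half the most. Time passes only in rows, so rows that repeat a pose let the fingers close. It gives the time, the measured TCP pose, the force, the opening and the grip force at its end, in the units of the state.
- env.state(): the state, without advancing time (a new reading comes with each control period).
- env.read_camera(name): name is "scene" or "side" or "wrist"; returns a dict with "frame" (400x640x3 uint8, red, green, blue), "vertical_fov" (degrees; the focal length in pixels is half the picture's height over the tangent of half this angle, whatever the lens; pixels are square), "cx", "cy" (the principal point, pixels), "world_from_camera" (4x4, takes a point from camera to world coordinates); the wrist camera has in their place "hand_eye" (4x4, takes a point from camera to tool coordinates, whose origin is the TCP and whose axes are the flange's). Camera axes: x right, y down, z forward; pixel columns grow to the right and rows downward; lengths in mm; the calibration is good to about 2 mm. A picture is of the moment at which its call begins: read the wrist's pose just before it. There is no depth.
- env.job_done(): hands the job in; it is judged then, once.
The state is a dict: "t": time; "joints": joint angles; "qvel": joint speeds; "tau": joint torques, N m; "eef_pos": TCP position; "tcp_rot": TCP orientation; "ft_force": force on the tool from outside, world axes, zero at the start; "moment": the same for the moment, N m; "opening": opening from 0.0 (shut) to 1.0 (fully open); "grip_force": force on a finger pad.
Only numpy, scipy, OpenCV 4.12 (cv2) and the standard library are available. Lean on these libraries where they do the work, as an engineer would, in place of code of your own. Each camera call takes 0.05 s, during which the arm holds its last target. There are 200 camera calls.

TASK

Move the four plug-in units from the old relay strip into the sockets of the new one, each fully down and upright in a socket of its own. The circuits are wired in sequence from the supply terminal (the grey block with two big screws at one end of each strip), so keep that sequence: the unit next to the old strip's supply terminal goes next to the new strip's supply terminal, and so on along the row, even where the new strip has its terminal at the other end.

Things in the scene. Friction and masses are not known exactly. Their poses are not given: they have to be found in the camera images.
- plain_relay_center (a point): light-grey plug-in unit, 36 mm (own x) x 28 mm (own y) x 64 mm tall, about 90 g; top flat and bare. Point: its centre, 32 mm above its underside; z up. Foot: lowest 6 mm, 32 x 24 mm. Stands loose in its old socket's pocket, lifts straight out. Neighbours are 16 mm away along y: grasp across x (faces 36 mm apart), above the socket's shoulders
- timer_relay_center (a point): light-grey plug-in unit, 36 mm (own x) x 28 mm (own y) x 64 mm tall plus knob, about 90 g; round black knob 19 mm wide, 8 mm high in the middle of its top. Point: its centre, 32 mm above its underside; z up. Foot: lowest 6 mm, 32 x 24 mm. Stands loose in its old socket's pocket, lifts straight out. Neighbours are 16 mm away along y: grasp across x (faces 36 mm apart), above the socket's shoulders
- lever_relay_center (a point): light-grey plug-in unit, 36 mm (own x) x 28 mm (own y) x 64 mm tall plus lever, about 90 g; black lever, a bar 20 x 6.5 x 9 mm, across one end of its top. Point: its centre, 32 mm above its underside; z up. Foot: lowest 6 mm, 32 x 24 mm. Stands loose in its old socket's pocket, lifts straight out. Neighbours are 16 mm away along y: grasp across x (faces 36 mm apart), above the socket's shoulders
- low_module_center (a point): light-grey plug-in unit, 36 mm (own x) x 28 mm (own y) x 46 mm tall, about 90 g; the short one; flat top with two small brass test points ringed in black. Point: its centre, 23 mm above its underside; z up. Foot: lowest 6 mm, 32 x 24 mm. Stands loose in its old socket's pocket, lifts straight out. Neighbours are 16 mm away along y: grasp across x (faces 36 mm apart), above the socket's shoulders
- old_socket_1: the old strip's socket in which the plain relay stands at the start; fixed, one of four alike (black, 44 mm pitch), anywhere in the row. 78 (x) x 43 (y) mm, origin under its centre, 10.5 mm above the worktop; pocket floor 18, shoulders (walls at x ends) 34 mm above the origin. Own y runs along the strip, +y towards the old supply terminal, a grey block with two big screws at that end
- old_socket_2: the old strip's socket in which the timer relay stands at the start; fixed, one of four alike (black, 44 mm pitch), anywhere in the row. 78 (x) x 43 (y) mm, origin under its centre, 10.5 mm above the worktop; pocket floor 18, shoulders (walls at x ends) 34 mm above the origin. Own y runs along the strip, +y towards the old supply terminal, a grey block with two big screws at that end
- old_socket_3: the old strip's socket in which the lever relay stands at the start; fixed, one of four alike (black, 44 mm pitch), anywhere in the row. 78 (x) x 43 (y) mm, origin under its centre, 10.5 mm above the worktop; pocket floor 18, shoulders (walls at x ends) 34 mm above the origin. Own y runs along the strip, +y towards the old supply terminal, a grey block with two big screws at that end
- old_socket_4: the old strip's socket in which the low module stands at the start; fixed, one of four alike (black, 44 mm pitch), anywhere in the row. 78 (x) x 43 (y) mm, origin under its centre, 10.5 mm above the worktop; pocket floor 18, shoulders (walls at x ends) 34 mm above the origin. Own y runs along the strip, +y towards the old supply terminal, a grey block with two big screws at that end
- new_strip: new strip, fixed, parallel to the old one on a metal plate: four identical empty black sockets along its y. Origin under the rail's centre, 3 mm above the worktop. Pocket centres x 0, y +66, +22, -22, -66 mm; floor 25.5 mm above the origin, 40 (x) x 32 (y) mm, mouth 49 x 39; shoulders at x ends rise to 41.5, cheeks between to 35.5. Seated units stand on the floor, x along this x, either way round
- new_feed: new strip's supply terminal, fixed: grey two-step block 60 (x) x 30 (y) x 44 mm with two big screws on top, at y = +105 or -105 mm of the new strip, either end (a slim 10 mm bracket sits at the other). Origin under its centre, 10.5 mm above the worktop; axes parallel to the strip's. Between the strips runs a wiring duct 33 mm high
Mind the look-alikes: they are no part of the job. Leave any green or turquoise look-alike of the part that bears timer_relay_center alone.

How it is judged (in metres and radians):
At the end, for the whole second after the job is handed in: Each unit stands in its own socket of the new strip, as many sockets from the new supply terminal as it was from the old: within 10 mm of the pocket centre along and across the strip, within 4 mm of fully seated height, tilted under 0.12 rad, at rest (under 0.02 m/s) (x of plain_relay_center in the frame of new_strip between -0.01 and 0.01 m and z of plain_relay_center in the frame of new_strip between 0.0535 and 0.0615 m and angle between each of plain_relay_center, timer_relay_center, lever_relay_center, low_module_center's own z axis and vertical below 0.12 rad and linear speed of each of plain_relay, timer_relay, lever_relay, low_module below 0.02 m/s and ((y of old_socket_1 in the frame of new_strip between 0.044 and 0.088 m and horizontal distance between plain_relay_center and new_feed between 0.029 and 0.049 m) or (y of old_socket_1 in the frame of new_strip between 0 and 0.044 m and horizontal distance between plain_relay_center and new_feed between 0.073 and 0.093 m) or (y of old_socket_1 in the frame of new_strip between -0.044 and 0 m and horizontal distance between plain_relay_center and new_feed between 0.117 and 0.137 m) or (y of old_socket_1 in the frame of new_strip between -0.088 and -0.044 m and horizontal distance between plain_relay_center and new_feed between 0.161 and 0.181 m)) and x of timer_relay_center in the frame of new_strip between -0.01 and 0.01 m and z of timer_relay_center in the frame of new_strip between 0.0535 and 0.0615 m and ((y of old_socket_2 in the frame of new_strip between 0.044 and 0.088 m and horizontal distance between timer_relay_center and new_feed between 0.029 and 0.049 m) or (y of old_socket_2 in the frame of new_strip between 0 and 0.044 m and horizontal distance between timer_relay_center and new_feed between 0.073 and 0.093 m) or (y of old_socket_2 in the frame of new_strip between -0.044 and 0 m and horizontal distance between timer_relay_center and new_feed between 0.117 and 0.137 m) or (y of old_socket_2 in the frame of new_strip between -0.088 and -0.044 m and horizontal distance between timer_relay_center and new_feed between 0.161 and 0.181 m)) and x of lever_relay_center in the frame of new_strip between -0.01 and 0.01 m and z of lever_relay_center in the frame of new_strip between 0.0535 and 0.0615 m and ((y of old_socket_3 in the frame of new_strip between 0.044 and 0.088 m and horizontal distance between lever_relay_center and new_feed between 0.029 and 0.049 m) or (y of old_socket_3 in the frame of new_strip between 0 and 0.044 m and horizontal distance between lever_relay_center and new_feed between 0.073 and 0.093 m) or (y of old_socket_3 in the frame of new_strip between -0.044 and 0 m and horizontal distance between lever_relay_center and new_feed between 0.117 and 0.137 m) or (y of old_socket_3 in the frame of new_strip between -0.088 and -0.044 m and horizontal distance between lever_relay_center and new_feed between 0.161 and 0.181 m)) and x of low_module_center in the frame of new_strip between -0.01 and 0.01 m and z of low_module_center in the frame of new_strip between 0.0445 and 0.0525 m and ((y of old_socket_4 in the frame of new_strip between 0.044 and 0.088 m and horizontal distance between low_module_center and new_feed between 0.029 and 0.049 m) or (y of old_socket_4 in the frame of new_strip between 0 and 0.044 m and horizontal distance between low_module_center and new_feed between 0.073 and 0.093 m) or (y of old_socket_4 in the frame of new_strip between -0.044 and 0 m and horizontal distance between low_module_center and new_feed between 0.117 and 0.137 m) or (y of old_socket_4 in the frame of new_strip between -0.088 and -0.044 m and horizontal distance between low_module_center and new_feed between 0.161 and 0.181 m))); the robot touches nothing.
It also fails if it takes over 93 s, if anything falls off the work surface, if the arm or the gripper's body presses on something with over 40 N, if the wrist force passes 120 N, or if a joint passes its speed limit or range.

## Working session

There is one attempt and no reset: what is moved stays moved. The work goes in short steps, Python scripts to look and compute and a tool call to move; the robot and the scene stay as the last step left them, time stands still between calls to the robot, and variables do not carry over. Pictures are saved under pics/ and viewed, at most 14 in all, crops included, and the job is handed in when it is done.

Besides the shell and the picture viewer there is one more tool, called after "Request:" by a JSON object that holds its "op" and its "data", one argument or row to a line. arm_command: Moves the arm, as the interface text tells. Its arguments: {"type":"object","properties":{"targets":{"type":"array","items":{"type":"array","items":{"type":"number"}}}},"required":["targets"]}

```bash
ls; mkdir -p pics
python3 - <<'E'
from cell import env
import cv2
print(env.state())
for n in("scene","side"):
    c=env.read_camera(n); cv2.imwrite(f"pics/{n}0.png",c["frame"][:,:,::-1]); print(n,c["vertical_fov"],c["cx"],c["cy"],c["world_from_camera"])
c=env.read_camera("wrist");print(c["hand_eye"],c["vertical_fov"],c["cx"],c["cy"])
E
```

```text
pics
{'t': 0.0, 'joints': array([-1.39959661e+00,  4.91581370e-01,  1.55949257e+00, -2.37615177e-05,
        1.09169973e+00, -1.05598145e-01]), 'qvel': array([-3.19884945e-04, -1.28678004e-04,  1.05418031e-03,  4.18163132e-05,
        7.85130209e-04, -1.28248245e-04]), 'tau': array([-2.65271214e-03, -6.12648296e+01, -2.58182555e+01,  6.91968645e-02,
        4.81958874e-02, -9.67027700e-05]), 'eef_pos': array([ 170.76991967, -600.94147455,  214.03335236]), 'tcp_rot': array([-3.14041599e+00, -1.03525794e-04,  2.76808764e-01]), 'ft_force': array([-0.13449348,  0.44298322,  0.81195741]), 'moment': array([-0.00291385, -0.02719268, -0.0136528 ]), 'grip_force': 0.0, 'opening': 1.0002097392067286}
scene 47.22309677188129 323.99152958779365 200.8083454934095 [[-9.02445300e-01 -2.50642012e-01  3.50387019e-01  1.37886897e+02]
 [-4.30636621e-01  5.47539026e-01 -7.17462971e-01  5.16413303e+02]
 [-1.20242042e-02 -7.98360568e-01 -6.02059650e-01  6.09715273e+02]
 [ 0.00000000e+00  0.00000000e+00  0.00000000e+00  1.00000000e+00]]
side 46.05123147291626 318.9140683326169 196.91455872188575 [[ 9.94452279e-01 -3.02412241e-02  1.00747873e-01  3.85329696e+02]
 [-1.03704598e-01 -4.42188473e-01  8.90906679e-01 -1.02761331e+03]
 [ 1.76074397e-02 -8.96412195e-01 -4.42871489e-01  5.19650469e+02]
 [ 0.00000000e+00  0.00000000e+00  0.00000000e+00  1.00000000e+00]]
[[ 1.46532321e-04 -9.71214782e-01 -2.38205427e-01  6.54815568e+01]
 [ 9.99999907e-01  2.38656525e-04 -3.57903003e-04  1.37045942e+00]
 [ 4.04449967e-04 -2.38205352e-01  9.71214727e-01 -1.69832540e+02]
 [ 0.00000000e+00  0.00000000e+00  0.00000000e+00  1.00000000e+00]] 59.47023090903905 320.37048448358877 191.57488628453666
```

View pics/scene0.png

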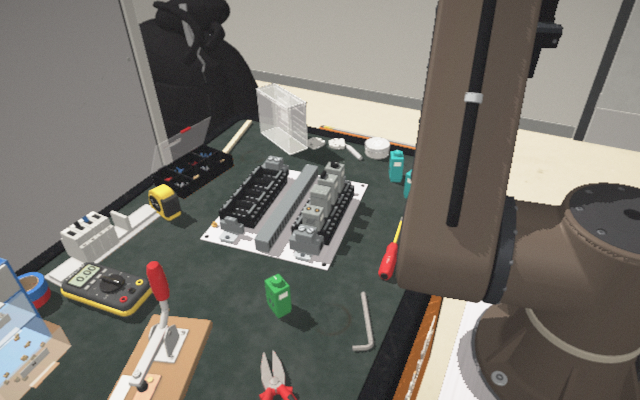

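View pics/side0.png

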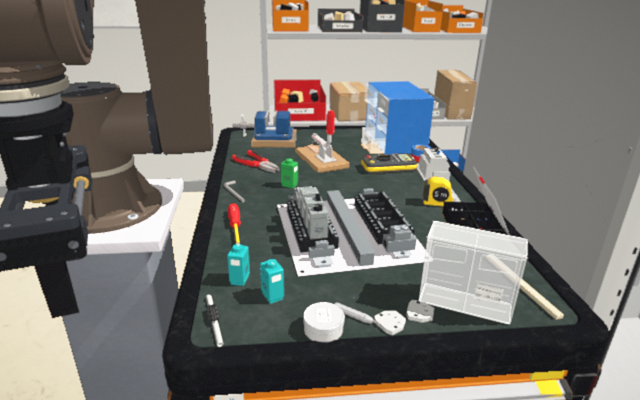

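The old strip (with units) is at side (315,220) and the new one at (385,220), with the duct between them. Next I'll zoom in on the ends.

Run:
```python
import cv2
import numpy as np
a=cv2.imread("pics/scene0.png")[145:275,195:375];b=cv2.imread("pics/side0.png")[175:280,265:440]
a=cv2.resize(a,(720,520),interpolation=cv2.INTER_CUBIC);b=cv2.resize(b,(800,480),interpolation=cv2.INTER_CUBIC)
cv2.imwrite("pics/za.png",a);cv2.imwrite("pics/zb.png",b)
```

```text
(no output)
```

View pics/za.png

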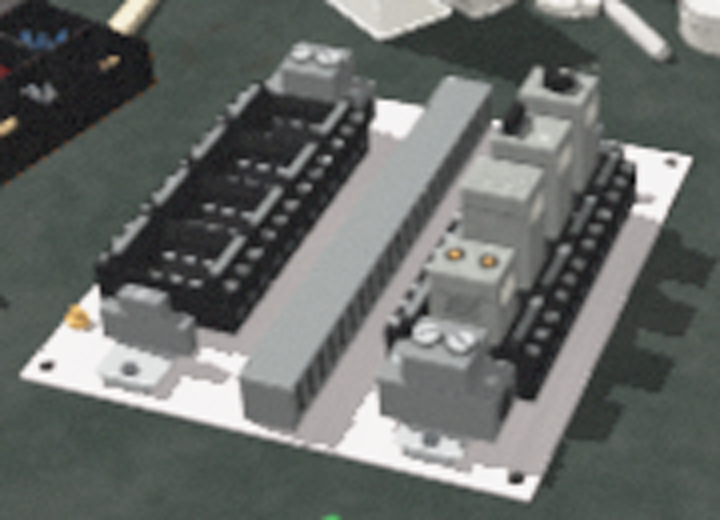

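View pics/zb.png

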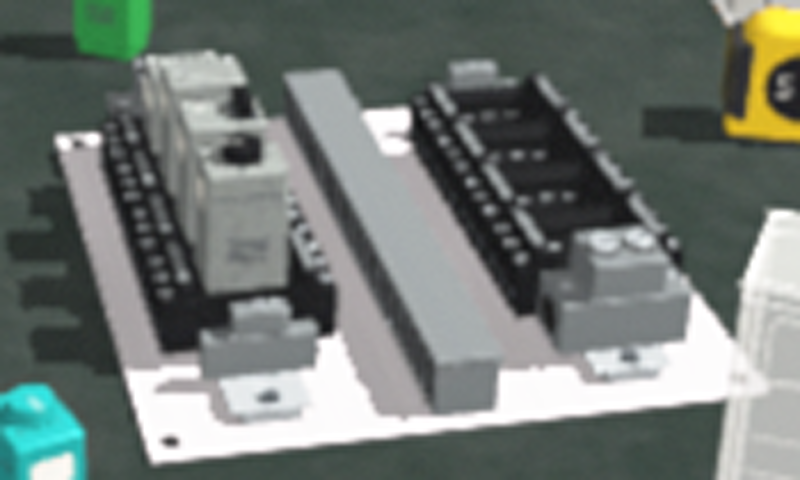

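Scene crop: the old supply terminal (screws at 430,330) is at the +y end. From it the order is low, plain, lever, timer. The new terminal (310,60) is at the −y end, and the side crop confirms this at (620,245). Next I'll locate the plate roughly and move the wrist camera over it.

```bash
cat > h.py <<'E'
import numpy as np,cv2
from scipy.spatial.transform import Rotation as R
def f(c): return 200/np.tan(np.radians(c["vertical_fov"]/2))
def tool(s):
    T=np.eye(4);T[:3,:3]=R.from_euler('xyz',s["tcp_rot"]).as_matrix();T[:3,3]=s["eef_pos"];return T
def cast(c,T,uv,z):
    uv=np.atleast_2d(np.asarray(uv,float));d=np.c_[(uv[:,0]-c["cx"])/f(c),(uv[:,1]-c["cy"])/f(c),np.ones(len(uv))]@T[:3,:3].T
    return T[:3,3]+d*((z-T[2,3])/d[:,2])[:,None]
def proj(c,T,P):
    p=(np.atleast_2d(P)-T[:3,3])@T[:3,:3];return np.c_[c["cx"]+f(c)*p[:,0]/p[:,2],c["cy"]+f(c)*p[:,1]/p[:,2]]
E
python3 - <<'E'
from h import *;from cell import env
np.set_printoptions(precision=1,suppress=True)
c=env.read_camera("scene");print(cast(c,c["world_from_camera"],[(206.7,236.5),(323.7,264.5),(363,185.2)],3))
print(cast(c,c["world_from_camera"],[(195+430/4,145+335/4),(195+318/4,145+52/4)],54))
c=env.read_camera("side");print(cast(c,c["world_from_camera"],[(282.1,206.3),(302.2,271.3)],3))
print(cast(c,c["world_from_camera"],[(265+625/4.571,175+242/4.571)],54))
s=env.state();T=tool(s);print(T)
E
```

```text
[[ 653.7   -1.4    3. ]
 [ 406.8  -28.9    3. ]
 [ 435.  -297.9    3. ]]
[[ 460.5  -50.9   54. ]
 [ 635.9 -246.4   54. ]]
[[ 410.3  -32.4    3. ]
 [ 438.9 -299.5    3. ]]
[[ 640.9 -240.3   54. ]]
[[   1.     0.3   -0.   170.8]
 [   0.3   -1.     0.  -601.1]
 [   0.    -0.    -1.   214.4]
 [   0.     0.     0.     1. ]]
```

Request:
{"op": "arm_command", "data": {
  "targets": [
    [40, -28, 0, -8, 1],
    [80, -55, 0, -16, 1],
    [120, -83, 0, -24, 1],
    [160, -110, 0, -32, 1],
    [200, -138, 0, -40, 1]
  ]
}}

```text
t: 0.75
eef_pos: [326.4, -412.3, 214.7]
tcp_rot: [3.141, 0.0, 0.98]
ft_force: [1.4, -0.5, -0.4]
opening: 1.0
grip_force: 0.0
```

Request:
{"op": "arm_command", "data": {
  "targets": [
    [45, 4, 0, -8, 1],
    [90, 9, 0, -16, 1],
    [135, 13, 0, -24, 1],
    [180, 18, 0, -32, 1],
    [225, 22, 0, -40, 1]
  ]
}}

```text
t: 1.25
eef_pos: [471.0, -238.4, 214.8]
tcp_rot: [3.141, 0.0, 1.679]
ft_force: [0.2, -0.1, -0.1]
opening: 0.996
grip_force: 0.0
```

```bash
python3 -c "
from cell import env
print(env.state())"
```

```text
{'t': 1.25, 'joints': array([-5.93652071e-01,  3.53160275e-01,  1.79562468e+00, -9.80683767e-05,
        9.92392917e-01, -7.01614097e-01]), 'qvel': array([ 8.65986254e-01,  1.16474706e-01, -1.88306994e-01,  4.42714789e-04,
        6.75401922e-02, -5.25890080e-01]), 'tau': array([ -6.20959193, -52.42183328, -21.96733117,   0.06159607,
         0.0839466 ,   0.88653188]), 'eef_pos': array([ 470.99569014, -238.37947529,  214.7744178 ]), 'tcp_rot': array([3.14132886e+00, 3.30458373e-04, 1.67881190e+00]), 'ft_force': array([ 0.1995684 , -0.12894299, -0.09329062]), 'moment': array([-0.0585946 , -0.12865332, -0.00443418]), 'grip_force': 0.0, 'opening': 0.995724659664594}
```

Request:
{"op": "arm_command", "data": {
  "targets": [
    [32, 34, 0, 0, 1],
    [64, 66, 0, 0, 1],
    [80, 83, 0, 0, 1],
    [80, 83, 0, 0, 1],
    [80, 83, 0, 0, 1]
  ]
}}

```text
t: 1.75
eef_pos: [544.2, -151.7, 214.4]
tcp_rot: [-3.141, 0.0, 1.674]
ft_force: [0.6, -0.4, 0.1]
opening: 1.002
grip_force: 0.0
```

Run:
```python
from h import *;from cell import env
np.set_printoptions(precision=3,suppress=True)
s=env.state();c=env.read_camera("wrist");cv2.imwrite("pics/w1.png",c["frame"][:,:,::-1])
T=tool(s)@c["hand_eye"];np.savez("w1.npz",T=T);print(s["eef_pos"],s["tcp_rot"],T)
```

```text
[ 544.228 -151.679  214.387] [-3.141  0.     1.674] [[  0.995   0.101   0.024 536.939]
 [  0.103  -0.966  -0.236 -87.185]
 [ -0.001   0.237  -0.971 384.218]
 [  0.      0.      0.      1.   ]]
```

View pics/w1.png

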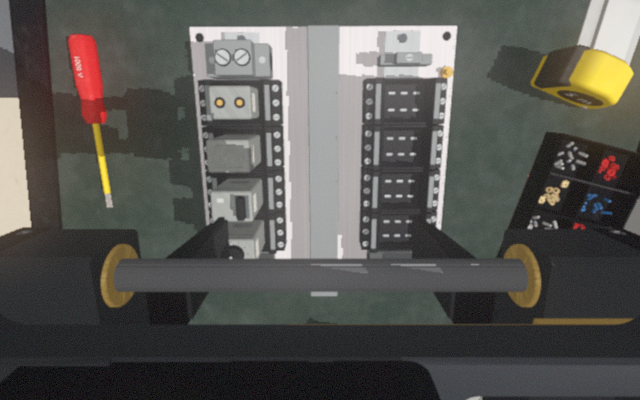

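Top view: old supply terminal at (232,57); units follow in order low (232,102), plain (232,153), lever (237,198), timer (240,240). New strip pockets are at (402,100/146/188/228). Next: a zoom and pixel segmentation.

Run:
```python
from h import *
im=cv2.imread("pics/w1.png");g=cv2.cvtColor(im,cv2.COLOR_BGR2GRAY)
cv2.imwrite("pics/w1z.png",cv2.resize(im[70:250,195:455],(800,554),interpolation=cv2.INTER_CUBIC))
# pins in new pockets: small bright blobs
roi=np.zeros_like(g);roi[80:250,380:426]=255
n,l,st,ce=cv2.connectedComponentsWithStats(((g>110)&(roi>0)).astype(np.uint8))
for i in range(1,n):
    if 1<st[i,4]<40: print(st[i],ce[i].round(1))
```

```text
[388  91   8   4  31] [391.4  92.5]
[400  91   8   4  31] [403.6  92.5]
[412  91   8   4  24] [415.4  92.6]
[387 108   8   4  30] [390.7 109.5]
[399 108   9   4  32] [403.  109.5]
[412 108   7   4  25] [414.7 109.4]
[386 137   8   3  22] [389.8 138. ]
[398 136   8   5  28] [401.6 137.7]
[410 136   7   4  20] [412.4 137.8]
[386 152   7   4  25] [388.9 153.6]
[397 152   8   4  25] [400.6 153.6]
[409 152   7   4  22] [412.  153.6]
[385 179   7   4  25] [387.9 180.6]
[396 179   8   4  27] [399.4 180.5]
[408 179   6   4  17] [410.1 180.6]
[384 194   7   4  25] [387.1 195.6]
[395 194   8   4  26] [398.7 195.6]
[407 194   6   4  18] [409.4 195.7]
[383 220   7   3  19] [386.3 221. ]
[394 220   7   3  19] [397.3 221. ]
[406 220   6   3  14] [407.9 221. ]
[383 234   6   3  18] [385.5 235. ]
[394 234   7   3  18] [396.8 235.1]
[405 234   6   3  12] [406.8 235. ]
```

View pics/w1z.png

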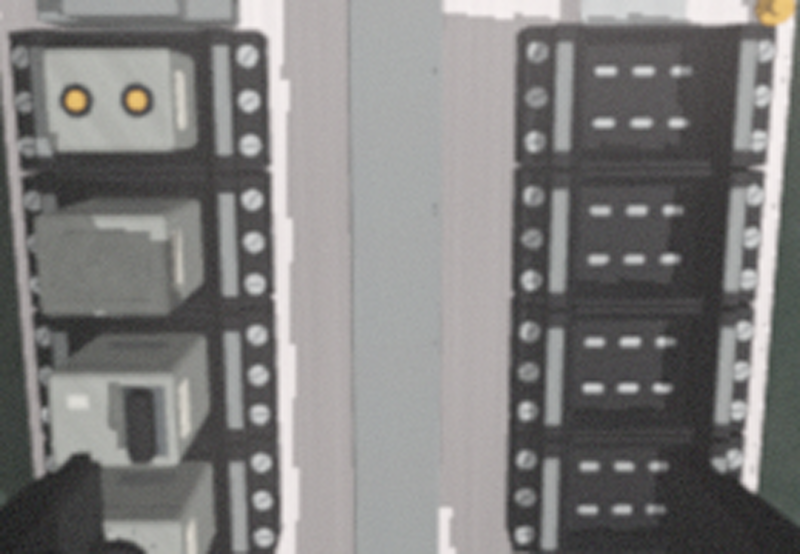

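Run:
```python
from h import *;from cell import env
np.set_printoptions(precision=1,suppress=True)
c=env.read_camera("wrist");T=np.load("w1.npz")["T"]
z=lambda p:np.array(p,float)/(800/260)+[195-.3,70-.3]
P=np.array([(403.6,92.5),(403.,109.5),(401.6,137.7),(400.6,153.6),(399.4,180.5),(398.7,195.6),(397.3,221),(396.8,235)])
W=cast(c,T,P,28.5);C=(W[::2]+W[1::2])/2
print("pockets",C[:,:2]); d=C[0]-C[3];print("pitch",np.linalg.norm(d)/3,"yaw",np.degrees(np.arctan2(-d[0],d[1])))
print("pins L/R",cast(c,T,[(391.4,92.5),(415.6,92.5)],28.5)[:,:2])
u=np.array([np.cos(.105),np.sin(.105)])
for n,p in(("L sh",z([(563,95),(556,240),(553,378)])),("R sh",z([(747,95),(735,240),(723,378)]))):print(n,cast(c,T,p,44.5)[:,:2])
print("brass",cast(c,T,z([(77,100),(137,100)]),74.5)[:,:2])
print("low top corners",cast(c,T,z([(42,47),(172,47),(42,150),(165,152)]),74.5)[:,:2])
print("plain top",cast(c,T,z([(36,215),(172,218),(36,313),(165,315)]),92.5)[:,:2])
print("lever top",cast(c,T,z([(52,372),(180,377),(52,465),(174,467)]),92.5)[:,:2])
```

```text
pockets [[ 617.2  -74.1]
 [ 622.  -117.6]
 [ 626.8 -161.5]
 [ 631.6 -205.2]]
pitch 43.97481286274992 yaw 6.24616981235884
pins L/R [[604.4 -67.3]
 [627.9 -64.9]]
L sh [[ 589.6  -76.8]
 [ 593.7 -120.8]
 [ 599.  -165.2]]
R sh [[ 645.4  -71. ]
 [ 649.7 -114.9]
 [ 653.9 -159.5]]
brass [[450.5 -93. ]
 [467.1 -91.3]]
low top corners [[ 440.4  -79.8]
 [ 476.   -76.1]
 [ 441.2 -107.7]
 [ 475.6 -104.7]]
plain top [[ 445.6 -123.9]
 [ 482.  -120.9]
 [ 446.3 -150.7]
 [ 481.6 -147.6]]
lever top [[ 451.2 -167. ]
 [ 486.7 -164.7]
 [ 452.  -194.3]
 [ 486.6 -191.3]]
```

Pitch comes out at 43.97 mm, and the strips and units agree at 6.25° yaw. Plan: low→(631.6,−205.2), plain→(626.8,−161.5), lever→(622,−117.6), timer→(617.2,−74.1). I'll start with the low module.

Request:
{"op": "arm_command", "data": {
  "targets": [
    [25, -30, 0, 0, 1],
    [50, -60, 0, 0, 1],
    [68, -79, 30, 0, 1],
    [68, -79, 70, -0.3, 1],
    [68, -79, 100, -0.3, 1]
  ]
}}

```text
t: 2.35
eef_pos: [457.7, -92.8, 113.9]
tcp_rot: [3.141, 0.001, 1.677]
ft_force: [0.4, -0.2, 0.9]
opening: 0.996
grip_force: 0.0
```

Request:
{"op": "arm_command", "data": {
  "targets": [
    [0, 0, 0, 0, 1],
    [0, 0, 0, 0, 1]
  ]
}}

```text
t: 2.55
eef_pos: [458.8, -93.1, 115.2]
tcp_rot: [-3.141, -0.0, 1.677]
ft_force: [0.2, 0.3, 0.4]
opening: 0.997
grip_force: 0.0
```

Run:
```python
from h import *;from cell import env
np.set_printoptions(precision=3,suppress=True)
s=env.state();c=env.read_camera("wrist");cv2.imwrite("pics/w2.png",c["frame"][:,:,::-1])
T=tool(s)@c["hand_eye"];np.savez("w2.npz",T=T);print(s["eef_pos"],s["tcp_rot"])
print(proj(c,T,[(458.6,-92,74.5),(450.5,-93,74.5),(467.1,-91.3,74.5)]))
```

```text
[458.83  -93.061 115.189] [-3.141 -0.     1.677]
[[321.449 210.716]
 [308.444 210.918]
 [335.038 211.035]]
```

View pics/w2.png

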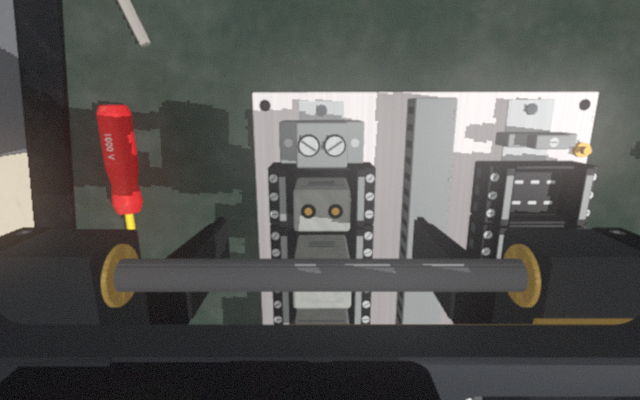

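The brass points are at (308,211) and (335,211), exactly as predicted, and centred between the fingers. Descending to grasp.

Request:
{"op": "arm_command", "data": {
  "targets": [
    [1, 0, 30, 0, 1],
    [1, 0, 55, 0, 1],
    [1, 0, 65, 0, 1],
    [1, 0, 65, 0, 0.6],
    [1, 0, 65, 0, 0]
  ]
}}

```text
t: 3.1
eef_pos: [459.4, -91.6, 50.8]
tcp_rot: [3.14, 0.001, 1.678]
ft_force: [-1.1, -0.1, 0.3]
opening: 0.882
grip_force: 0.0
```

Request:
{"op": "arm_command", "data": {
  "targets": [
    [0, 0, 0, 0, 0],
    [0, 0, 0, 0, 0],
    [0, 0, 0, 0, 0],
    [0, 0, 0, 0, 0]
  ]
}}

```text
t: 3.5
eef_pos: [458.9, -91.3, 49.9]
tcp_rot: [3.141, 0.0, 1.678]
ft_force: [0.7, 0.7, -0.4]
opening: 0.556
grip_force: 0.0
```

Request:
{"op": "arm_command", "data": {
  "targets": [
    [0, 0, 0, 0, 0],
    [0, 0, 0, 0, 0],
    [0, 0, 0, 0, 0],
    [0, 0, 0, 0, 0],
    [0, 0, -5, 0, 0]
  ]
}}

```text
t: 4.0
eef_pos: [458.4, -91.2, 54.3]
tcp_rot: [-3.141, -0.0, 1.678]
ft_force: [0.5, -0.5, -0.7]
opening: 0.377
grip_force: 30.0
```

Request:
{"op": "arm_command", "data": {
  "targets": [
    [0, 0, -20, 0, 0],
    [0, 0, -45, 0, 0],
    [0, 0, -70, 0, 0],
    [0, 0, -88, 0, 0],
    [0, 30, -88, 0, 0]
  ]
}}

```text
t: 4.5
eef_pos: [487.5, -88.2, 145.2]
tcp_rot: [3.14, 0.001, 1.678]
ft_force: [-0.6, -0.2, -1.7]
opening: 0.377
grip_force: 30.0
```

Request:
{"op": "arm_command", "data": {
  "targets": [
    [-25, 30, 0, 0, 0],
    [-55, 60, 0, 0, 0],
    [-85, 90, 0, 0, 0],
    [-115, 120, 0, 0, 0],
    [-131, 130, 0, 0, 0]
  ]
}}

```text
t: 5.0
eef_pos: [633.9, -206.3, 142.4]
tcp_rot: [3.141, 0.001, 1.678]
ft_force: [-0.8, -0.5, 0.3]
opening: 0.38
grip_force: 30.0
```

Request:
{"op": "arm_command", "data": {
  "targets": [
    [0, 0, 0, 0, 0],
    [0, 0, 20, 0, 0],
    [0, 0, 20, 0, 0]
  ]
}}

```text
t: 5.3
eef_pos: [630.1, -203.3, 120.7]
tcp_rot: [-3.138, -0.002, 1.678]
ft_force: [-0.8, -0.3, -0.4]
opening: 0.378
grip_force: 30.0
```

Run:
```python
from h import *;from cell import env
np.set_printoptions(precision=3,suppress=True)
s=env.state();c=env.read_camera("wrist");cv2.imwrite("pics/w3.png",c["frame"][:,:,::-1])
T=tool(s)@c["hand_eye"];np.savez("w3.npz",T=T);print(s["eef_pos"],s["tcp_rot"],s["opening"],s["grip_force"])
g=cv2.cvtColor(c["frame"],cv2.COLOR_RGB2GRAY);hs=cv2.cvtColor(c["frame"],cv2.COLOR_RGB2HSV)
m=cv2.inRange(hs,(12,120,120),(35,255,255));n,l,st,ce=cv2.connectedComponentsWithStats(m)
print([(st[i,4],ce[i]) for i in range(1,n) if st[i,4]>15])
print(proj(c,T,np.r_[[(x,y,28.5) for x,y in((617.2,-74.1),(622,-117.6),(626.8,-161.5),(631.6,-205.2))],[s["eef_pos"]-[0,0,-24.5]]]))
```

```text
[ 630.088 -203.269  120.694] [-3.138 -0.002  1.678] 0.37799527610832556 29.999776482582092
[(np.int32(941), array([582.375,  12.255])), (np.int32(36), array([301.389, 255.444])), (np.int32(29), array([338.931, 255.379])), (np.int32(193), array([239.394, 295.974])), (np.int32(155), array([401.555, 296.8  ])), (np.int32(426), array([447.549, 321.155]))]
[[323.643   8.576]
 [323.639  75.758]
 [323.576 138.159]
 [323.547 195.515]
 [321.824 255.266]]
```

View pics/w3.png

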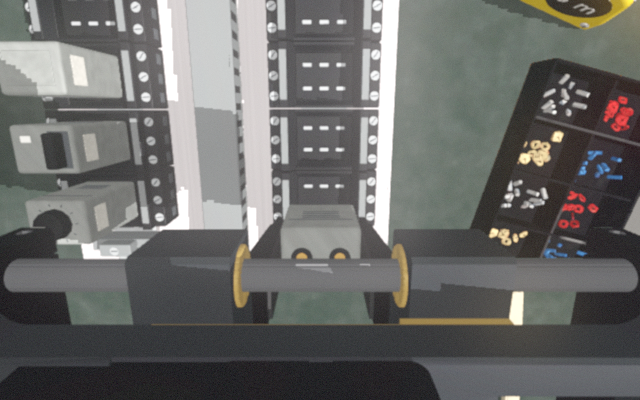

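Request:
{"op": "arm_command", "data": {
  "targets": [
    [-1, 1, 20, 0, 0],
    [-1, 1, 40, 0, 0],
    [-1, 1, 40, 0, 0],
    [-1, 1, 40, 0, 0]
  ]
}}

```text
t: 5.75
eef_pos: [633.1, -205.0, 83.7]
tcp_rot: [3.141, 0.0, 1.679]
ft_force: [0.2, -0.0, -0.6]
opening: 0.372
grip_force: 30.0
```

Request:
{"op": "arm_command", "data": {
  "targets": [
    [0, -1, 10, 0, 0],
    [0, -1, 20, 0, 0],
    [0, -1, 28, 0, 0],
    [0, -1, 32, 0, 0],
    [0, -1, 32, 0, 0]
  ]
}}

```text
t: 6.25
eef_pos: [631.9, -205.4, 50.1]
tcp_rot: [-3.141, -0.0, 1.678]
ft_force: [-0.8, -0.1, -1.6]
opening: 0.379
grip_force: 30.0
```

Request:
{"op": "arm_command", "data": {
  "targets": [
    [0, 0, 0, 0, 1],
    [0, 0, 0, 0, 1],
    [0, 0, 0, 0, 1],
    [0, 0, 0, 0, 1],
    [0, 0, -10, 0, 1]
  ]
}}

```text
t: 6.75
eef_pos: [631.4, -205.2, 59.9]
tcp_rot: [-3.14, -0.001, 1.678]
ft_force: [-0.9, -0.1, 0.3]
opening: 0.741
grip_force: 0.0
```

Request:
{"op": "arm_command", "data": {
  "targets": [
    [0, 0, -30, 0, 1],
    [0, 0, -60, 0, 1],
    [0, 0, -80, 0, 1],
    [0, 0, -80, 0, 1]
  ]
}}

```text
t: 7.15
eef_pos: [633.2, -205.9, 144.4]
tcp_rot: [3.137, 0.003, 1.678]
ft_force: [0.1, -0.4, 0.2]
opening: 0.991
grip_force: 0.0
```

Request:
{"op": "arm_command", "data": {
  "targets": [
    [20, -40, 0, 0, 1],
    [45, -80, 0, 0, 1],
    [70, -120, 0, 0, 1],
    [87, -150, 0, 0, 1],
    [87, -160, 0, 0, 1]
  ]
}}

```text
t: 7.65
eef_pos: [460.5, -134.3, 140.4]
tcp_rot: [-3.14, -0.001, 1.679]
ft_force: [1.2, -1.1, 0.0]
opening: 1.001
grip_force: 0.0
```

Request:
{"op": "arm_command", "data": {
  "targets": [
    [0, 0, 0, 0, 1],
    [0, 0, 0, 0, 1],
    [0, 0, 0, 0, 1]
  ]
}}

```text
t: 7.95
eef_pos: [464.7, -136.6, 140.4]
tcp_rot: [3.141, 0.0, 1.678]
ft_force: [0.4, 0.4, -0.2]
opening: 0.999
grip_force: 0.0
```

Request:
{"op": "arm_command", "data": {
  "targets": [
    [1, -1, 30, 0, 0.7],
    [1, -1, 60, 0, 0.7],
    [1, -1, 80, 0, 0.7],
    [1, -1, 88, 0, 0.7],
    [1, -1, 88, 0, 0.7]
  ]
}}

```text
t: 8.45
eef_pos: [462.6, -135.2, 51.7]
tcp_rot: [-3.14, -0.001, 1.678]
ft_force: [0.4, 1.3, 0.6]
opening: 0.712
grip_force: 0.0
```

Request:
{"op": "arm_command", "data": {
  "targets": [
    [0, 0, 0, 0, 0],
    [0, 0, 0, 0, 0],
    [0, 0, 0, 0, 0],
    [0, 0, 0, 0, 0],
    [0, 0, 0, 0, 0]
  ]
}}

```text
t: 8.95
eef_pos: [462.7, -135.3, 53.1]
tcp_rot: [3.141, 0.001, 1.678]
ft_force: [-0.5, 0.7, 5.3]
opening: 0.378
grip_force: 30.0
```

Request:
{"op": "arm_command", "data": {
  "targets": [
    [0, 0, 0, 0, 0],
    [0, 0, 0, 0, 0]
  ]
}}

```text
t: 9.15
eef_pos: [462.8, -135.3, 53.1]
tcp_rot: [3.141, 0.001, 1.678]
ft_force: [-0.2, 0.3, 6.3]
opening: 0.376
grip_force: 30.0
```

Request:
{"op": "arm_command", "data": {
  "targets": [
    [0, 0, -20, 0, 0],
    [0, 0, -45, 0, 0],
    [0, 0, -70, 0, 0],
    [0, 0, -88, 0, 0],
    [-5, 30, -88, 0, 0]
  ]
}}

```text
t: 9.65
eef_pos: [491.7, -136.8, 143.0]
tcp_rot: [3.14, 0.001, 1.678]
ft_force: [0.7, 0.3, -1.0]
opening: 0.376
grip_force: 30.0
```

Request:
{"op": "arm_command", "data": {
  "targets": [
    [-10, 30, 0, 0, 0],
    [-20, 65, 0, 0, 0],
    [-30, 100, 0, 0, 0],
    [-38, 122, 0, 0, 0],
    [-38, 130, 0, 0, 0]
  ]
}}

```text
t: 10.15
eef_pos: [627.6, -161.2, 140.0]
tcp_rot: [3.142, 0.0, 1.678]
ft_force: [-0.7, 0.3, -1.0]
opening: 0.376
grip_force: 30.0
```

Request:
{"op": "arm_command", "data": {
  "targets": [
    [0, 0, 10, 0, 0],
    [0, 0, 30, 0, 0],
    [0, 0, 50, 0, 0],
    [0, 0, 50, 0, 0],
    [0, 0, 50, 0, 0]
  ]
}}

```text
t: 10.65
eef_pos: [625.3, -160.5, 90.6]
tcp_rot: [-3.141, -0.0, 1.678]
ft_force: [-0.2, -0.2, -1.2]
opening: 0.377
grip_force: 30.0
```

Run:
```python
from h import *;from cell import env
np.set_printoptions(precision=3,suppress=True)
s=env.state();c=env.read_camera("wrist");cv2.imwrite("pics/w4.png",c["frame"][:,:,::-1])
T=tool(s)@c["hand_eye"];print(s["eef_pos"],s["tcp_rot"],s["opening"],s["grip_force"],s["ft_force"])
print(proj(c,T,np.r_[[(x,y,28.5) for x,y in((622,-117.6),(626.8,-161.5))],[s["eef_pos"]+[0,0,39.4]]]))
```

```text
[ 625.335 -160.529   90.63 ] [-3.141 -0.     1.678] 0.37718420964408694 29.999883770942688 [-0.209 -0.181 -1.182]
[[323.63  140.205]
 [323.573 204.766]
 [322.089 270.556]]
```

View pics/w4.png

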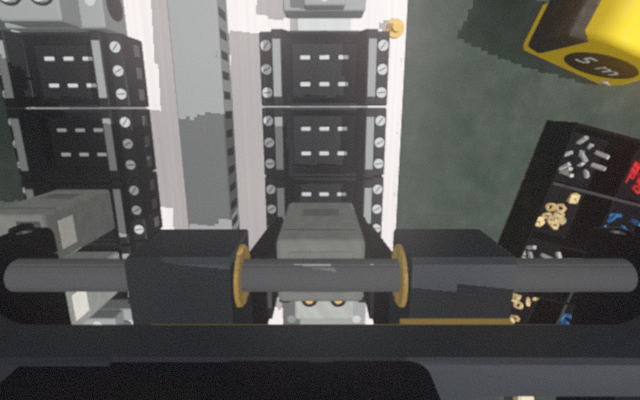

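The plain relay hangs straight over pocket 3 (pins visible at (323,190)). The seated low module shows below it at (323,305). Lowering.

Request:
{"op": "arm_command", "data": {
  "targets": [
    [-1, 1, 10, 0, 0],
    [-1, 1, 20, 0, 0],
    [-1, 1, 30, 0, 0],
    [-1, 1, 37, 0, 0],
    [-1, 1, 37, 0, 0]
  ]
}}

```text
t: 11.2
eef_pos: [627.0, -161.6, 52.8]
tcp_rot: [-3.141, -0.0, 1.678]
ft_force: [-0.2, -0.3, 0.4]
opening: 0.379
grip_force: 30.0
```

Request:
{"op": "arm_command", "data": {
  "targets": [
    [0, 0, 0, 0, 1],
    [0, 0, 0, 0, 1],
    [0, 0, 0, 0, 1],
    [0, 0, 0, 0, 1],
    [0, 0, -10, 0, 1]
  ]
}}

```text
t: 11.7
eef_pos: [626.7, -161.4, 62.9]
tcp_rot: [-3.14, -0.001, 1.678]
ft_force: [0.1, 1.0, 0.1]
opening: 0.74
grip_force: 0.0
```

Request:
{"op": "arm_command", "data": {
  "targets": [
    [0, 0, -30, 0, 1],
    [0, 0, -60, 0, 1],
    [0, 0, -77, 0, 1],
    [0, 0, -77, 0, 1]
  ]
}}

```text
t: 12.1
eef_pos: [628.3, -162.0, 144.0]
tcp_rot: [3.137, 0.002, 1.678]
ft_force: [-0.1, -0.2, -1.1]
opening: 0.997
grip_force: 0.0
```

Request:
{"op": "arm_command", "data": {
  "targets": [
    [0, -40, 0, 0, 1],
    [0, -80, 0, 0, 1],
    [0, -120, 0, 0, 1],
    [0, -150, 0, 0, 1],
    [0, -159, 0, 0, 1]
  ]
}}

```text
t: 12.6
eef_pos: [466.6, -178.5, 140.3]
tcp_rot: [-3.14, -0.001, 1.677]
ft_force: [-0.6, -0.2, -0.5]
opening: 1.002
grip_force: 0.0
```

Request:
{"op": "arm_command", "data": {
  "targets": [
    [0, 0, 0, 0, 0.7],
    [0, 0, 0, 0, 0.7],
    [0, 0, 0, 0, 0.7]
  ]
}}

```text
t: 12.9
eef_pos: [470.3, -178.7, 140.4]
tcp_rot: [3.141, 0.0, 1.679]
ft_force: [0.4, 0.3, 0.9]
opening: 0.803
grip_force: 0.0
```

Request:
{"op": "arm_command", "data": {
  "targets": [
    [-0.5, -1, 30, 0, 0.7],
    [-0.5, -1, 60, 0, 0.7],
    [-0.5, -1, 80, 0, 0.7],
    [-0.5, -1, 87, 0, 0.5],
    [-0.5, -1, 87, 0, 0.3]
  ]
}}

```text
t: 13.4
eef_pos: [468.5, -179.1, 52.9]
tcp_rot: [-3.14, -0.001, 1.679]
ft_force: [0.7, -0.2, 0.1]
opening: 0.587
grip_force: 0.0
```

Request:
{"op": "arm_command", "data": {
  "targets": [
    [0, 0, 0, 0, 0],
    [0, 0, 0, 0, 0],
    [0, 0, 0, 0, 0],
    [0, 0, 0, 0, 0],
    [0, 0, 0, 0, 0]
  ]
}}

```text
t: 13.9
eef_pos: [468.7, -179.5, 54.5]
tcp_rot: [3.14, 0.001, 1.678]
ft_force: [1.0, 2.9, 6.8]
opening: 0.378
grip_force: 30.0
```

Request:
{"op": "arm_command", "data": {
  "targets": [
    [0, 0, 0, 0, 0],
    [0, 0, 0, 0, 0]
  ]
}}

```text
t: 14.1
eef_pos: [468.8, -179.5, 54.5]
tcp_rot: [3.14, 0.001, 1.678]
ft_force: [0.7, 1.0, 7.6]
opening: 0.378
grip_force: 30.0
```

Request:
{"op": "arm_command", "data": {
  "targets": [
    [0, 0, -20, 0, 0],
    [0, 0, -45, 0, 0],
    [0, 0, -70, 0, 0],
    [0, 0, -86, 0, 0],
    [5, 30, -86, 0, 0]
  ]
}}

```text
t: 14.6
eef_pos: [496.6, -171.7, 142.2]
tcp_rot: [3.14, 0.002, 1.677]
ft_force: [0.1, 0.0, -0.8]
opening: 0.375
grip_force: 30.0
```

Request:
{"op": "arm_command", "data": {
  "targets": [
    [10, 30, 0, 0, 0],
    [20, 65, 0, 0, 0],
    [30, 100, 0, 0, 0],
    [40, 122, 0, 0, 0],
    [40, 129, 0, 0, 0]
  ]
}}

```text
t: 15.1
eef_pos: [622.9, -116.1, 139.5]
tcp_rot: [3.141, 0.0, 1.68]
ft_force: [-1.3, 0.1, -0.3]
opening: 0.376
grip_force: 30.0
```

Request:
{"op": "arm_command", "data": {
  "targets": [
    [0, 0, 10, 0, 0],
    [0, 0, 30, 0, 0],
    [0, 0, 50, 0, 0],
    [0, 0, 50, 0, 0],
    [0, 0, 50, 0, 0]
  ]
}}

```text
t: 15.6
eef_pos: [620.7, -118.1, 89.6]
tcp_rot: [-3.141, -0.0, 1.677]
ft_force: [0.5, -0.0, -0.4]
opening: 0.376
grip_force: 30.0
```

Request:
{"op": "arm_command", "data": {
  "targets": [
    [0, 1, 10, 0, 0],
    [0, 1, 20, 0, 0],
    [0, 1, 30, 0, 0],
    [0, 1, 36, 0, 0],
    [0, 1, 36, 0, 0]
  ]
}}

```text
t: 16.1
eef_pos: [622.4, -117.4, 53.3]
tcp_rot: [-3.141, 0.0, 1.678]
ft_force: [-2.1, -0.2, 2.3]
opening: 0.374
grip_force: 30.0
```

Request:
{"op": "arm_command", "data": {
  "targets": [
    [0, 0, 0, 0, 1],
    [0, 0, 0, 0, 1],
    [0, 0, 0, 0, 1],
    [0, 0, 0, 0, 1],
    [0, 0, -10, 0, 1]
  ]
}}

```text
t: 16.6
eef_pos: [621.9, -117.2, 62.9]
tcp_rot: [-3.14, -0.001, 1.678]
ft_force: [-0.7, -0.2, 0.2]
opening: 0.742
grip_force: 0.0
```

Request:
{"op": "arm_command", "data": {
  "targets": [
    [0, 0, -30, 0, 1],
    [0, 0, -60, 0, 1],
    [0, 0, -77, 0, 1],
    [0, 0, -77, 0, 1]
  ]
}}

```text
t: 17.0
eef_pos: [623.6, -117.7, 143.8]
tcp_rot: [3.137, 0.002, 1.678]
ft_force: [-0.1, -0.2, 0.9]
opening: 0.994
grip_force: 0.0
```

Request:
{"op": "arm_command", "data": {
  "targets": [
    [-20, -40, 0, 0, 1],
    [-45, -80, 0, 0, 1],
    [-70, -120, 0, 0, 1],
    [-89, -150, 0, 0, 1],
    [-89, -159, 0, 0, 1]
  ]
}}

```text
t: 17.5
eef_pos: [471.5, -224.6, 140.2]
tcp_rot: [-3.14, -0.0, 1.676]
ft_force: [0.5, 0.5, -0.2]
opening: 1.003
grip_force: 0.0
```

Request:
{"op": "arm_command", "data": {
  "targets": [
    [0, 0, 0, 0, 0.7],
    [0, 0, 0, 0, 0.7],
    [0, 0, 0, 0, 0.7]
  ]
}}

```text
t: 17.8
eef_pos: [474.8, -222.3, 140.5]
tcp_rot: [3.141, 0.0, 1.679]
ft_force: [0.7, 0.7, 0.2]
opening: 0.805
grip_force: 0.0
```

Request:
{"op": "arm_command", "data": {
  "targets": [
    [-0.5, -1, 30, 0, 0.7],
    [-0.5, -1, 60, 0, 0.7],
    [-0.5, -1, 80, 0, 0.7],
    [-0.5, -1, 86, 0, 0.5],
    [-0.5, -1, 86, 0, 0.3]
  ]
}}

```text
t: 18.3
eef_pos: [473.3, -223.0, 54.0]
tcp_rot: [-3.141, -0.001, 1.679]
ft_force: [0.1, -0.3, 0.9]
opening: 0.586
grip_force: 0.0
```

Request:
{"op": "arm_command", "data": {
  "targets": [
    [0, 0, 0, 0, 0],
    [0, 0, 0, 0, 0],
    [0, 0, 0, 0, 0],
    [0, 0, 0, 0, 0],
    [0, 0, 0, 0, 0]
  ]
}}

```text
t: 18.8
eef_pos: [473.5, -223.8, 55.6]
tcp_rot: [3.14, 0.001, 1.678]
ft_force: [1.0, 0.6, 6.5]
opening: 0.374
grip_force: 30.0
```

Request:
{"op": "arm_command", "data": {
  "targets": [
    [0, 0, 0, 0, 0],
    [0, 0, 0, 0, 0]
  ]
}}

```text
t: 19.0
eef_pos: [473.5, -223.8, 55.6]
tcp_rot: [3.14, 0.001, 1.678]
ft_force: [-0.3, 1.8, 6.9]
opening: 0.38
grip_force: 30.0
```

Request:
{"op": "arm_command", "data": {
  "targets": [
    [0, 0, -20, 0, 0],
    [0, 0, -45, 0, 0],
    [0, 0, -70, 0, 0],
    [0, 0, -86, 0, 0],
    [20, 30, -86, 0, 0]
  ]
}}

```text
t: 19.5
eef_pos: [500.1, -202.2, 143.2]
tcp_rot: [3.139, 0.002, 1.675]
ft_force: [-0.0, 0.2, -0.5]
opening: 0.375
grip_force: 30.0
```

Request:
{"op": "arm_command", "data": {
  "targets": [
    [25, 30, 0, 0, 0],
    [55, 60, 0, 0, 0],
    [85, 95, 0, 0, 0],
    [108, 122, 0, 0, 0],
    [113, 129, 0, 0, 0]
  ]
}}

```text
t: 20.0
eef_pos: [618.5, -71.6, 140.6]
tcp_rot: [3.141, 0.0, 1.681]
ft_force: [-1.1, -1.1, -0.1]
opening: 0.378
grip_force: 30.0
```

Request:
{"op": "arm_command", "data": {
  "targets": [
    [0, 0, 10, 0, 0],
    [0, 0, 30, 0, 0],
    [0, 0, 50, 0, 0],
    [0, 0, 50, 0, 0],
    [0, 0, 50, 0, 0]
  ]
}}

```text
t: 20.5
eef_pos: [616.1, -75.2, 90.6]
tcp_rot: [-3.141, -0.0, 1.677]
ft_force: [-0.3, 0.1, -0.4]
opening: 0.374
grip_force: 30.0
```

Request:
{"op": "arm_command", "data": {
  "targets": [
    [0, 1, 10, 0, 0],
    [0, 1, 20, 0, 0],
    [0, 1, 30, 0, 0],
    [0, 1, 36, 0, 0],
    [0, 1, 36, 0, 0]
  ]
}}

```text
t: 21.0
eef_pos: [617.7, -74.2, 54.3]
tcp_rot: [-3.141, 0.0, 1.678]
ft_force: [-1.8, -0.6, 1.0]
opening: 0.379
grip_force: 30.0
```

Request:
{"op": "arm_command", "data": {
  "targets": [
    [0, 0, 0, 0, 1],
    [0, 0, 0, 0, 1],
    [0, 0, 0, 0, 1],
    [0, 0, 0, 0, 1],
    [0, 0, -10, 0, 1]
  ]
}}

```text
t: 21.5
eef_pos: [617.2, -74.0, 63.9]
tcp_rot: [-3.14, -0.001, 1.678]
ft_force: [-0.6, 1.1, 0.7]
opening: 0.74
grip_force: 0.0
```

Request:
{"op": "arm_command", "data": {
  "targets": [
    [0, 0, -40, 0, 1],
    [0, 0, -80, 0, 1],
    [0, 0, -120, 0, 1],
    [40, -40, -140, 0, 1],
    [60, -80, -140, 0, 1]
  ]
}}

```text
t: 22.0
eef_pos: [535.8, -24.0, 207.0]
tcp_rot: [3.137, 0.001, 1.678]
ft_force: [0.2, -0.1, 0.3]
opening: 0.999
grip_force: 0.0
```

Request:
{"op": "arm_command", "data": {
  "targets": [
    [0, 0, 0, 0, 1],
    [0, 0, 0, 0, 1],
    [0, 0, 0, 0, 1],
    [0, 0, 0, 0, 1]
  ]
}}

```text
t: 22.4
eef_pos: [536.2, -25.1, 204.2]
tcp_rot: [3.141, 0.0, 1.678]
ft_force: [0.9, 0.1, 0.0]
opening: 0.999
grip_force: 0.0
```

Run:
```python
from h import *;from cell import env
np.set_printoptions(precision=1,suppress=True)
s=env.state();c=env.read_camera("wrist");cv2.imwrite("pics/w5.png",c["frame"][:,:,::-1])
T=tool(s)@c["hand_eye"];np.savez("w5.npz",T=T);print(s["eef_pos"],s["tcp_rot"])
print(proj(c,T,[(617.2,-74.1,92.5),(622,-117.6,92.5),(626.8,-161.5,92.5),(631.6,-205.2,74.5)]))
c=env.read_camera("side");cv2.imwrite("pics/s5.png",cv2.resize(c["frame"][165:285,260:450,::-1],(760,480),interpolation=cv2.INTER_CUBIC))
```

```text
[536.2 -25.1 204.2] [3.1 0.  1.7]
[[408.4 251.7]
 [405.6 297.3]
 [403.  340.3]
 [396.5 366.7]]
```

View pics/w5.png

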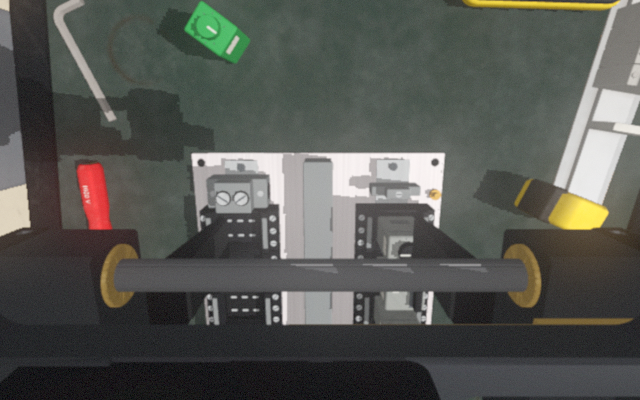

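View pics/s5.png

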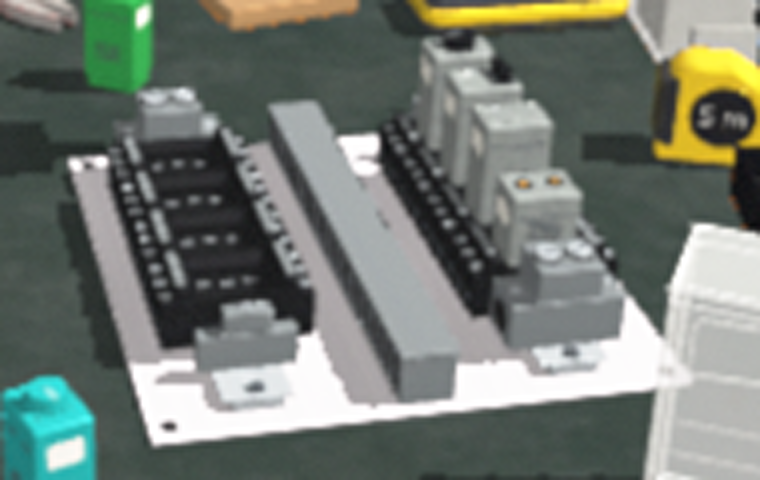

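The side crop shows all four units upright in the new strip. From the new terminal at (560,270) they run low (540,200), plain (512,130), lever (485,90), timer (455,60), which is the right order. The old strip is empty and the arm is clear.

```bash
python3 -c "
from cell import env
print(env.job_done())"
```

```text
the job is handed in; nothing more can be done
None
```

All four units are in the new strip, in order from its supply terminal (low, plain, lever, timer). The final camera check showed them upright and seated, and I handed the job in at about 22.5 s of the 93 s; no verdict came back.

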